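Draw the filter plate out from under its cover flap

ROBOT

A 7-joint arm with a two-finger parallel gripper is mounted at the origin on a cart in front of the work surface, level with it; the furniture and walls round the work are solid. World frame = base frame: x ahead of the robot, y to its left, z up, the work surface at z = 0. Lengths are in m, angles in rad, forces in N, time in s.
With the tool pointing down it reaches from about 0.4 to 0.875 m from the base axis. Payload 4.4 kg.
Tool frame: the origin (TCP) lies at the centre of the arm's flange, where the gripper is bolted on; the fingertips stand 173 mm ahead of it and the grasp point (between the pads) lies 155 mm ahead of it; z points along the fingers, y is the direction in which the jaws open and shut (so a half turn about z gives the same grasp; the last joint's range is limited). The gripper opens to 85 mm and grips with 20 to 120 N. Pads are 22 mm wide; open, the fingers measure 114 mm over their backs; the gripper's body (76 mm by 85 mm) begins 54 mm behind the grasp point. The pads swing forward as they close: fully open they stand 13 mm farther back than shut.
Start: joints at [-1.223, 0.628, 0.038, 1.517, -0.027, 0.996, -0.02], TCP at [0.261, 0.595, 0.405] pointing down, gripper open.
Joint ranges: [-3.06, 3.06], [-0.37, 2.12], [-1.25, 1.32], [0.18, 2.47], [-1.1, 4.24], [0.23, 1.98], [-2.94, 2.94]. Speed limits (rad/s): [2.57, 2.57, 3.14, 3.14, 3.14, 3.14, 3.14].

INTERFACE

Orientations are given as a 3x3 rotation matrix whose columns are the frame's x, y, z axes.
In Python, from station import * gives the robot as it stands. Calls block until the motion is done:
- goto(position, orientation): joint-space move of the TCP to a pose.
- move_straight(position, rate=0.15, rotation=None, guard=None): straight line of the TCP; rotation=None keeps the orientation; rate is the mean speed in m/s. With guard (N) it stops when the force on the tool has changed by that much, and returns True; else False.
- movej(angles): joint-space move.
- set_gripper(opening): finger opening in m; the grip force is fixed at half the most; returns when the fingers have stopped.
- hold(seconds).
- inverse_kinematics(position, orientation): joint angles nearest the present ones, or None.
- get_image(name): name is "scene" or "top" or "wrist"; returns (picture, depth): 420x560x3 uint8, red, green, blue; 420x560 float32, m along the optical axis (not along the pixel's ray), 0 where there is no reading.
- camera_params(name): a dict with "fx", "fy", "cx", "cy" (pixels), "T" (4x4, takes a point from camera to world coordinates). Camera axes: x right, y down, z forward; pixel columns grow to the right and rows downward; lengths in m; the calibration is good to about 2 mm. The wrist camera is an equidistant fisheye: a pixel r from the principal point sees the ray r / f radians off the axis. A picture is of the moment at which its call begins: read the wrist's pose just before it. camera_params takes no time and is no camera call; for the wrist camera it gives the pose at the moment of the call.
A pose or a line that the arm cannot do raises MotionError and nothing moves.
- finish_job(): hands the job in, once; it reports no verdict.
Trained networks look in the newest picture that a camera, given by its name, has taken for a name from the list of things; names that differ only in an ending like _2 or _b are one class to them, and where a whole thing is asked for, a point or a joint stands for the part that bears it (a point fixed in the world has none). Each returns a list of dicts, best first, with "confidence" (0 to 1); they miss things now and then, are a little off and sometimes report something else, mostly with a low value. They report only what shows in the picture. A call takes as long as a camera call. They do not tell look-alikes from the thing itself.
- outline_of(thing, camera): "mask" (420x560 bool, what is visible of it) and "box" ([left, top, width, height] as shares, 0 to 1, of the picture: columns of its width, rows of its height, round what is visible of it).
- pinpoint(thing, camera): "point" ([column, row] as shares, 0 to 1, of the picture: columns of its width, rows of its height: a listed point, or the origin of a listed thing).
Readings, each from a call of its own:
- get_time(): time.
- get_joint_pos(): joint angles.
- get_qd(): joint speeds.
- get_effort(): joint torques, N m.
- get_tool_pos(): TCP position.
- get_eef_rot(): TCP orientation.
- get_contact_force(): force on the tool from outside, world axes, zero at the start.
- get_ft_torque(): the same for the moment, N m.
- get_gripper_width(): finger opening in m.
Only numpy, scipy, OpenCV 4.12 (cv2) and the standard library are available. Lean on these libraries where they do the work, as an engineer would, in place of code of your own. Each camera call takes 0.05 s, during which the arm holds its last target.

TASK

The filter plate needs inspecting, but a flat scraper was left lying on the cover flap of the filter housing. Slide the scraper all the way home into its slotted holder and let go of it, swing the flap up by its bar and back past upright so that it stays open, then draw out the filter plate (the one with the long tab, not the blank plate with the short tab, which stays in place) and hold it upright over the grey tray, well clear of it; finish while still holding it there. Leave the cup, the spot plate and the loupe where they are.

Things in the scene. Friction and masses are not known exactly. Their poses are not given: they have to be found in the camera images.
- housing: Fixed grey open-topped filter housing, 132 (x) x 142 (y) x 108 mm high, walls 4 mm. Origin: centre of its underside; x points to the flap's hinge (away from the robot), z up. On its 5 mm floor, guides 40 mm high with two slots 9 mm wide along x, at y = +26 and -26 mm; in each stands a plate, hidden by the flap (which plate is in which slot varies).
- flap (a joint): Angle of the cover flap (6 mm thick, 134 x 144 mm, closing the top of the housing): 0 closed (starts so), grows as its near edge is lifted, 1.57 upright, stops at 1.85. The stiff hinge keeps the flap wherever it is left (about 2 N at the bar moves it).
- flap_hinge (a point): Middle of the flap's hinge axis, on the far top edge of the housing, 109 mm above the table; the axis runs along the housing's y.
- flap_bar (a point): Centre of the flap's pull bar: round, steel, 10 mm diameter, 110 mm long along the housing's y, on two arms 50 mm either side of its centre. Closed, it lies 160 mm from the hinge axis towards the robot and 26 mm above it (29 mm out from the flap's edge); it travels on a 162 mm circle about flap_hinge. Pinched across from above, it can turn between the fingers.
- scraper_grip (a point): Centre of the loose flat scraper, half-way up its 54 mm; at the start 27 mm above the flap's top face. Its foot is a flat steel blade 84 (its x) x 56 (y) x 4 mm; on its middle stands an upright black grip 62 mm long (x), 12 mm thick (y), from 4 to 54 mm above the blade's underside. Same shape both ways round along x. 0.09 kg.
- holder: Fixed aluminium holder, 100 (x) x 86 (y) x 15 mm. Origin: centre of its underside. Slot open at -x (towards the robot; flared guides reach 20 mm further), stopped at +x by a 15 mm high wall 42 mm from the origin. Slot floor 2 mm above the table, slot 62 mm wide, 9 mm high; its lips (top 15 mm above the table) leave a 38 mm gap for the grip, so the blade goes in only by sliding flat along +x.
- holder_home (a point): Where scraper_grip is when the scraper is fully home in the holder (blade against the end wall, lying on the slot floor): above the holder's origin, 29 mm over the table. Axes as the holder's.
- filter_tab (a point): Centre of the filter plate's tab, over the plate's middle. The loose grey plate with white pleats is 88 (its x) x 6 (y) x 70 mm tall; the tab on its top edge is 46 mm LONG (x), 10 mm thick (y), 28 mm tall. The point is 84 mm above the plate's lower edge, and 89 mm above the table while the plate stands in the housing. z up. 0.05 to 0.1 kg.
- blank_tab (a point): Centre of the tab of the blank plate: the same frame without pleats in the other slot, with a SHORT tab, only 18 mm long (x), 10 mm thick, 28 mm tall. It stays in its slot.
- tray: Fixed flat grey tray on the table, 226 (its x) x 335 (its y) mm, rim 14 mm high. Origin: centre of its underside.
- cup_red: Bystander: sample cup with red lid, 50 mm diameter, 73 mm high. Origin: centre of its underside.
- spot_plate: Bystander: round white spot plate, 70 mm diameter, 9 mm high. Origin: centre of its underside.
- loupe: Bystander: folding loupe, 36 x 47 x 11 mm. Origin: centre of its underside.
Mind the look-alikes: they are no part of the job. There is more than one size of the part that bears scraper_grip; the job needs the smaller.

How it is judged:
On the way, in this order (a step that is already met when the one before it is completed fails the run):
1. the scraper is fully home in its holder and released (x of scraper_grip in the frame of holder_home between -0.009 and 0.009 m and y of scraper_grip in the frame of holder_home between -0.006 and 0.006 m and z of scraper_grip in the frame of holder_home between -0.006 and 0.006 m and angle between scraper_grip's own z axis and vertical below 0.15 rad and contact force between the fingers and scraper below 0.1 N), for 0.2 s.
2. the flap stands open, past about upright (value of joint flap above 1.45 rad), for 0.2 s.
3. the filter plate is drawn right out above the housing, held by the fingers (height (world z) of filter_tab above 0.2 m and contact force between the fingers and filter above 0.3 N), for 0.1 s.
At the end, for the whole second after the job is handed in: Filter plate held still by the fingers, upright within 0.3 rad, middle inside the tray's outline, lower edge 40 mm or more above the table, touching nothing else; scraper released, within 9 mm of home (6 mm across and in height); flap beyond 1.45 rad; blank plate within 20 mm of its start (all of step 1 and contact force between the fingers and filter above 0.3 N and x of filter_tab in the frame of tray between -0.113 and 0.113 m and y of filter_tab in the frame of tray between -0.168 and 0.168 m and height (world z) of filter_tab above 0.124 m and angle between filter_tab's own z axis and vertical below 0.3 rad and linear speed of filter below 0.05 m/s and contact force between filter and tray below 0.1 N and contact force between filter and housing below 0.1 N and contact force between filter and holder below 0.1 N and contact force between filter and scraper below 0.1 N and value of joint flap above 1.45 rad and distance of blank_tab from where it was at the start of the episode below 0.02 m); the arm keeps its last pose, push and grip.
It fails at once if the cup is pushed more than 30 mm from its place (distance of cup_red from where it was at the start of the episode above 0.03 m).
It fails at once if the spot plate is pushed more than 30 mm from its place (distance of spot_plate from where it was at the start of the episode above 0.03 m).
It fails at once if the loupe is pushed more than 30 mm from its place (distance of loupe from where it was at the start of the episode above 0.03 m).
It fails at once if the blank plate is drawn out (raised by more than 30 mm) (distance of blank_tab from where it was at the start of the episode above 0.03 m).
It also fails if it takes over 72 s, if anything falls off the work surface, if the arm or the gripper's body presses on something with over 40 N, if the wrist force passes 120 N, or if a joint passes its speed limit or range.

## Working session

There is one attempt and no reset: what is moved stays moved. The work goes in short steps, each a Python script; the robot and the scene stay as the last script left them, time stands still between calls to the robot, and variables do not carry over. Pictures are saved under pics/ and viewed, and the job is handed in when it is done.

```bash
ls; mkdir -p pics; cat > h.py <<'E'
from station import *
import numpy as np, cv2
def save(n,im): cv2.imwrite('pics/'+n,cv2.cvtColor(im,cv2.COLOR_RGB2BGR))
def world(cam,u,v,d):
    c=camera_params(cam)
    p=np.array([(u-c['cx'])/c['fx']*d,(v-c['cy'])/c['fy']*d,d,1.]); return (c['T']@p)[:3]
def cloud(cam,depth):
    c=camera_params(cam); v,u=np.mgrid[0:420,0:560]
    P=np.stack([(u-c['cx'])/c['fx']*depth,(v-c['cy'])/c['fy']*depth,depth,np.ones_like(depth)],-1)
    return (P@c['T'].T)[...,:3]
def atz(cam,u,v,z):
    c=camera_params(cam); r=c['T'][:3,:3]@np.array([(u-c['cx'])/c['fx'],(v-c['cy'])/c['fy'],1.]); o=c['T'][:3,3]
    return o+r*(z-o[2])/r[2]
E
python3 - <<'E'
from h import *
np.set_printoptions(precision=3,suppress=True)
for c in ['scene','top','wrist']:
    im,d=get_image(c); save(c+'0.png',im); np.savez('pics/'+c+'0.npz',im=im,d=d); p=camera_params(c); print(c,p['fx'],p['cx'],p['cy'],p['T'])
    if c!='wrist':
      for t in ['scraper_grip','holder','flap_bar','flap_hinge','housing','tray','holder_home','cup_red','spot_plate','loupe']:
        for r in pinpoint(t,c): print(c,t,round(r['confidence'],2),(r['point'][0]*560,r['point'][1]*420))
print(get_time())
E
```

```text
pics
scene 505.38183989073025 284.4066679850616 215.45654898884743 [[ 0.628 -0.413  0.659 -0.306]
 [-0.778 -0.331  0.534 -0.735]
 [-0.002 -0.849 -0.529  0.887]
 [ 0.     0.     0.     1.   ]]
scene scraper_grip 0.67 (298.98400000000004, 208.404)
scene scraper_grip 0.61 (235.2, 210.588)
scene holder 0.56 (289.296, 277.914)
scene holder 0.45 (239.624, 205.716)
scene flap_bar 0.69 (211.12, 224.406)
scene flap_hinge 0.59 (242.816, 205.38)
scene housing 0.72 (231.28, 251.412)
scene tray 0.92 (368.592, 324.618)
scene holder_home 0.85 (290.304, 271.194)
scene cup_red 0.63 (339.696, 259.686)
scene spot_plate 0.73 (301.616, 243.17999999999998)
scene loupe 0.69 (168.28, 231.084)
top 501.7431885661637 275.3415824796498 211.10522057862423 [[ 0.    -0.989  0.151  0.458]
 [-1.     0.     0.004  0.024]
 [-0.004 -0.151 -0.989  1.391]
 [ 0.     0.     0.     1.   ]]
top scraper_grip 0.73 (226.8, 284.802)
top scraper_grip 0.72 (246.12, 147.50400000000002)
top holder 0.68 (306.59999999999997, 250.40399999999997)
top holder 0.31 (282.688, 197.988)
top flap_bar 0.58 (229.71200000000002, 286.692)
top flap_hinge 0.71 (220.92000000000002, 225.414)
top housing 0.75 (227.08, 251.79000000000002)
top tray 0.69 (398.608, 257.88)
top holder_home 0.73 (226.912, 286.986)
top holder_home 0.56 (305.20000000000005, 253.67999999999998)
top cup_red 0.66 (330.4, 196.896)
top spot_plate 0.77 (279.608, 196.014)
top loupe 0.49 (143.92000000000002, 272.706)
top loupe 0.31 (230.328, 253.218)
top loupe 0.17 (332.69599999999997, 197.484)
wrist 325.19226210127806 277.6593937763061 217.387723509505 [[ 0.402  0.88   0.254  0.197]
 [ 0.916 -0.386 -0.113  0.624]
 [-0.001  0.278 -0.96   0.374]
 [ 0.     0.     0.     1.   ]]
1.15
```

View pics/scene0.png

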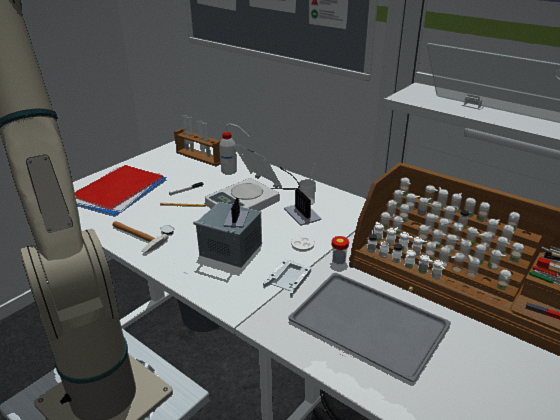

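View pics/top0.png

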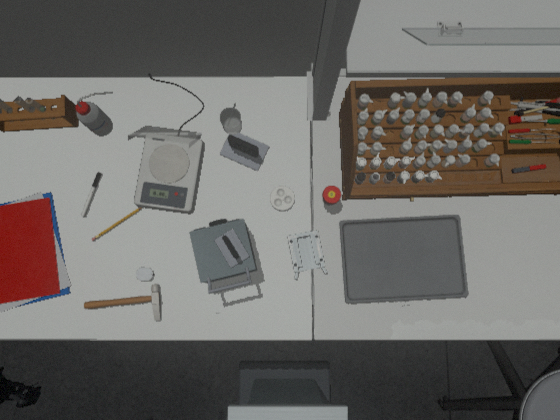

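```bash
python3 - <<'E'
from h import *
t=np.load('pics/top0.npz')['im'];s=np.load('pics/scene0.npz')['im']
a=cv2.resize(t[110:310,120:380],None,fx=3,fy=3,interpolation=cv2.INTER_CUBIC);save('tc.png',a)
a=cv2.resize(s[140:340,140:400],None,fx=3,fy=3,interpolation=cv2.INTER_CUBIC);save('sc.png',a)
E
```

```text
(no output)
```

View pics/tc.png

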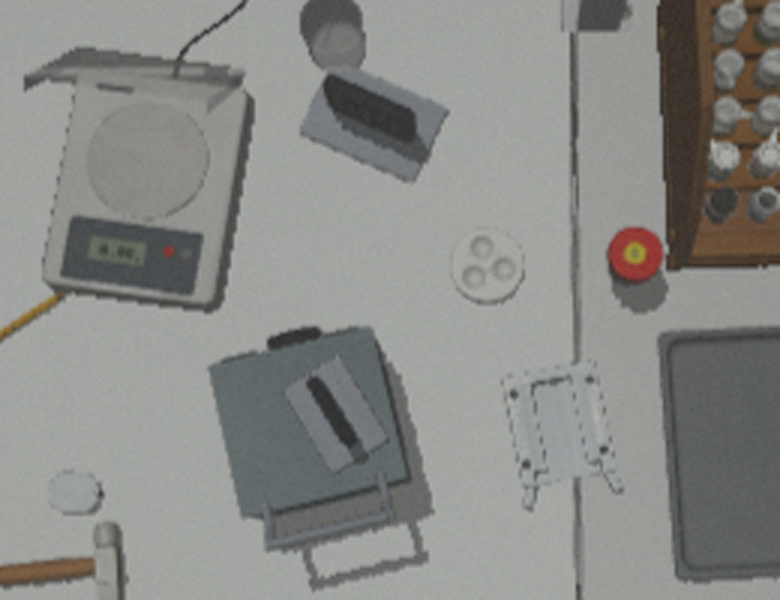

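View pics/sc.png

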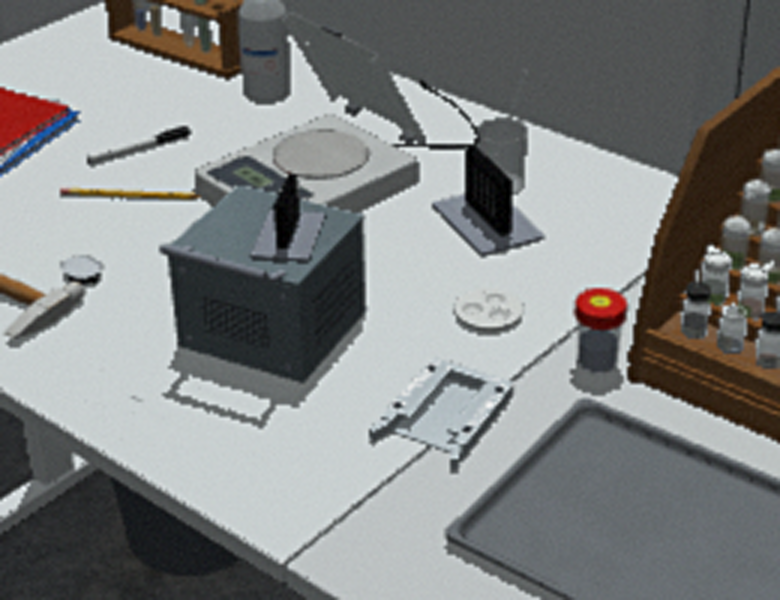

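The top view shows two scrapers. The smaller one lies on the flap at about (232,247); the larger look-alike is on the table at (244,149). I choose the one on the flap. The holder is at (307,252), the tray at (403,258), the loupe at (145,273), the cup at (332,196) and the spot plate at (283,198). Next I measure positions.

```bash
python3 - <<'E'
from h import *
np.set_printoptions(precision=4,suppress=True)
def rect(p): 
    r=cv2.minAreaRect((p[:,:2]*1000).astype(np.float32)); return np.array(r[0]),np.array(r[1]),r[2]
for cam in ['top','scene']:
    z=np.load(f'pics/{cam}0.npz'); d=z['d'];im=z['im'].astype(int); P=cloud(cam,d)
    print(cam,'valid',(d>0).mean())
    X=P.reshape(-1,3);C=im.reshape(-1,3)
    tab=X[(X[:,0]>.35)&(X[:,0]<.5)&(abs(X[:,1]+.0)<.05)]; print('table z',np.median(tab[:,2]),tab[:,2].std())
    def sel(x0,x1,y0,y1,z0,z1): 
        m=(X[:,0]>x0)&(X[:,0]<x1)&(X[:,1]>y0)&(X[:,1]<y1)&(X[:,2]>z0)&(X[:,2]<z1); return X[m]
    for n,b in dict(flaptop=(.25,.65,0.02,.28,.106,.121),scraper_up=(.25,.6,.02,.28,.14,.19),bar=(.2,.42,.02,.28,.124,.15),holder=(.2,.6,-.15,-.03,.010,.022),tray=(.2,.7,-.55,-.13,.009,.02),look=(.6,.8,0,.25,.03,.09),cup=(.5,.62,-.19,-.1,.06,.09),loupe=(.3,.42,.3,.42,.006,.02)).items():
        p=sel(*b)
        if len(p)>4: print(n,len(p),*rect(p),'med',np.median(p,0),'zmax',p[:,2].max())
E
```

```text
top valid 0.9962670068027211
table z 0.0014447330264055758 0.6383658214209262
flaptop 2721 [546.8969 163.1349] [148.9464 144.0849] 13.713534355163574 med [0.5497 0.1694 0.1151] zmax 0.12099738395071125
scraper_up 179 [517.5576 155.8561] [127.3857 108.6439] 14.401826858520508 med [0.5462 0.139  0.1666] zmax 0.1737777141999668
holder 360 [499.7033 -89.1564] [118.5973 198.1184] 89.55860900878906 med [ 0.5518 -0.0823  0.0147] zmax 0.02133258991510001
tray 1337 [ 516.7515 -341.4358] [380.8083 378.0306] 2.333305597305298 med [ 0.5406 -0.3221  0.0124] zmax 0.019931702451271294
look 111 [679.5081 199.7446] [240.8419  79.5444] 37.8859977722168 med [0.6297 0.1831 0.0682] zmax 0.08113903891901497
loupe 159 [368.9774 361.3494] [100.9843 116.4438] 0.023680489510297775 med [0.3954 0.3513 0.0148] zmax 0.0199385218382111
scene valid 0.9960544217687075
table z -0.002827555995830844 0.19469875943760004
flaptop 1096 [544.3054 165.7594] [155.838  146.9638] 14.051026344299316 med [0.5441 0.1577 0.114 ] zmax 0.12091804371705617
scraper_up 121 [507.8015 136.464 ] [ 73.556  145.0534] 77.0247573852539 med [0.5458 0.1351 0.1603] zmax 0.16990723251384265
holder 231 [546.2565 -90.0616] [119.721  107.0302] 89.94512176513672 med [ 0.5531 -0.0828  0.0133] zmax 0.017827803654761887
tray 1117 [ 565.9373 -310.6255] [286.4924 345.4083] 3.4058949947357178 med [ 0.5173 -0.3337  0.0117] zmax 0.019974693248827502
look 100 [696.3606 176.2845] [238.0996  14.6169] 39.158695220947266 med [0.6156 0.111  0.0584] zmax 0.0892849429955529
loupe 112 [395.8019 379.7804] [79.1866 47.9201] 88.07545471191406 med [0.4003 0.3523 0.0137] zmax 0.019874008695888734
```

```bash
cat >> h.py <<'E'
def comp(cam,P,box,zr,zref):
    m=((P[...,0]>box[0])&(P[...,0]<box[1])&(P[...,1]>box[2])&(P[...,1]<box[3])&(P[...,2]>zr[0])&(P[...,2]<zr[1])).astype(np.uint8)
    n,l,s,c=cv2.connectedComponentsWithStats(m,connectivity=8)
    if n<2: return None
    k=1+np.argmax(s[1:,4]); v,u=np.nonzero(l==k)
    q=np.array([atz(cam,a,b,zref)[:2] for a,b in zip(u,v)])
    r=cv2.minAreaRect((q*1000).astype(np.float32)); return s[k,4],np.array(r[0]),np.array(r[1]),r[2],(l==k)
E
python3 - <<'E'
from h import *
np.set_printoptions(precision=2,suppress=True)
for cam in ['top','scene']:
    P=cloud(cam,np.load(f'pics/{cam}0.npz')['d'])
    for n,(b,zr,z) in dict(flap=((.4,.65,.02,.28),(.104,.2),.112),blade=((.48,.62,.08,.2),(.1145,.1225),.116),grip=((.45,.62,.05,.25),(.13,.2),.166),bar=((.35,.46,.02,.28),(.120,.15),.140),
       holder=((.4,.65,-.16,-.01),(.008,.03),.015),tray=((.35,.7,-.55,-.13),(.006,.02),.014),cup=((.55,.75,-.19,-.1),(.05,.09),.073),loupe=((.3,.47,.28,.42),(.006,.02),.011),spot=((.58,.7,-.08,.03),(.005,.02),.009),look=((.6,.9,0,.25),(.03,.1),.06)).items():
        r=comp(cam,P,b,zr,z)
        print(cam,n,None if r is None else r[:4])
E
```

```text
Traceback (most recent call last):
  File "h.py", line 19, in comp
    q=np.array([atz(cam,a,b,zref)[:2] for a,b in zip(u,v)])
                ~~~^^^^^^^^^^^^^^
  File "h.py", line 12, in atz
    c=camera_params(cam); r=c['T'][:3,:3]@np.array([(u-c['cx'])/c['fx'],(v-c['cy'])/c['fy'],1.]); o=c['T'][:3,3]
ValueError: time passes only in moves, steps and waits
```

```bash
sed -i 's/^from station import \*/from station import *\n_c={}\ndef cp(n):\n    if n=="wrist": return camera_params(n)\n    if n not in _c: _c[n]=camera_params(n)\n    return _c[n]/; ' h.py; sed -i 's/c=camera_params(cam)/c=cp(cam)/' h.py
cat > m.py <<'E'
from h import *
np.set_printoptions(precision=2,suppress=True)
for cam in ['top','scene']:
    P=cloud(cam,np.load(f'pics/{cam}0.npz')['d'])
    for n,(b,zr,z) in dict(flap=((.4,.65,.02,.28),(.104,.2),.112),blade=((.48,.62,.08,.2),(.1145,.1225),.116),grip=((.45,.62,.05,.25),(.13,.2),.166),bar=((.35,.46,.02,.28),(.120,.15),.140),
       holder=((.4,.65,-.16,-.01),(.008,.03),.015),tray=((.35,.7,-.55,-.13),(.006,.02),.014),cup=((.55,.75,-.19,-.1),(.05,.09),.073),loupe=((.3,.47,.28,.42),(.006,.02),.011),spot=((.58,.7,-.08,.03),(.005,.02),.009),look=((.6,.9,0,.25),(.03,.1),.06)).items():
        r=comp(cam,P,b,zr,z)
        print(cam,n,None if r is None else r[:4])
E
python3 m.py
```

```text
top flap (np.int32(3220), array([537.72, 160.85]), array([168.04, 143.93]), 13.904757499694824)
top blade (np.int32(1248), array([551.02, 141.55]), array([136.76, 116.48]), 1.1693575382232666)
top grip (np.int32(167), array([463.46, 139.28]), array([ 15.73, 105.77]), 13.954347610473633)
top bar (np.int32(102), array([452.02, 160.11]), array([14.61, 69.1 ]), 0.010626466013491154)
top holder (np.int32(688), array([548.02, -55.92]), array([120.42,  86.6 ]), 11.134624481201172)
top tray (np.int32(1573), array([ 536.47, -317.05]), array([229.19, 339.54]), 2.957061290740967)
top cup (np.int32(264), array([ 702.35, -121.27]), array([45.42, 48.85]), 89.96688842773438)
top loupe (np.int32(187), array([418.86, 352.56]), array([96.69, 22.77]), 5.190703868865967)
top spot (np.int32(175), array([597.58, -41.86]), array([77.36, 30.53]), 89.99137878417969)
top look (np.int32(304), array([843.11, 118.06]), array([93.97, 26.97]), 65.79332733154297)
scene flap (np.int32(1432), array([565.83, 168.34]), array([185.68, 155.24]), 11.002058982849121)
scene blade (np.int32(277), array([560.46, 137.94]), array([101.7 ,  83.16]), 38.716793060302734)
scene grip (np.int32(140), array([537.19, 123.46]), array([112.26,  22.04]), 43.275840759277344)
scene bar (np.int32(69), array([449.84, 160.3 ]), array([16.19, 68.27]), 15.296640396118164)
scene holder (np.int32(476), array([545.56, -55.52]), array([125.02,  89.63]), 10.97988224029541)
scene tray (np.int32(1431), array([ 535.42, -318.19]), array([227.36, 334.72]), 2.883401393890381)
scene cup (np.int32(205), array([ 691.9 , -126.35]), array([72.8 , 44.78]), 32.82222366333008)
scene loupe (np.int32(228), array([428.24, 367.27]), array([106.2 ,  81.37]), 56.816322326660156)
scene spot (np.int32(152), array([597.83, -37.23]), array([34.69, 79.66]), 5.564978122711182)
scene look (np.int32(321), array([849.42, 124.38]), array([183.51,  48.93]), 37.8968391418457)
```

```bash
cat >> h.py <<'E'
def Rd(th,flip=False):
    s,c=np.sin(th),np.cos(th); k=-1 if flip else 1
    y=np.array([-s,c,0])*k; z=np.array([0,0,-1.]); x=np.cross(y,z); return np.stack([x,y,z],1)
E
python3 - <<'E'
from h import *
np.set_printoptions(precision=3,suppress=True)
R=get_eef_rot(); p=get_tool_pos(); print(R,p); T=camera_params('wrist')['T']; print('cam in tool',R.T@(T[:3,3]-p), R.T@T[:3,:3])
for f in (0,1):
  for th in (.2,.245,.55):
    for pp in ([.545,.139,.4],[.439,-.077,.19],[.56,-.055,.19],[.464,.141,.29],[.65,.19,.425],[.54,-.3,.4],[.5,.14,.5]):
        q=inverse_kinematics(pp,Rd(th,f)); print(f,th,pp,q)
E
```

```text
[[-0.916  0.402 -0.   ]
 [ 0.402  0.916 -0.   ]
 [ 0.    -0.    -1.   ]] [0.261 0.595 0.405]
cam in tool [0.071 0.    0.03 ] [[ 0.    -0.96  -0.278]
 [ 1.     0.    -0.001]
 [ 0.001 -0.278  0.96 ]]
0 0.2 [0.545, 0.139, 0.4] [-0.251  0.508 -0.072  1.77   0.046  0.865  1.426]
0 0.2 [0.439, -0.077, 0.19] [ 0.337  0.773 -0.333  2.218  0.923  0.29   0.963]
0 0.2 [0.56, -0.055, 0.19] [ 0.15   0.825 -0.158  1.906  0.281  0.431  1.556]
0 0.2 [0.464, 0.141, 0.29] [-0.282  0.579 -0.102  2.075  0.118  0.493  1.299]
0 0.2 [0.65, 0.19, 0.425] [-0.275  0.653 -0.091  1.405  0.062  1.086  1.394]
0 0.2 [0.54, -0.3, 0.4] [ 0.352  0.591  0.178  1.621 -0.123  0.94   2.344]
0 0.2 [0.5, 0.14, 0.5] [-0.327  0.338 -0.001  1.745  0.     1.059  1.443]
0 0.245 [0.545, 0.139, 0.4] [-0.241  0.508 -0.088  1.77   0.056  0.866  1.462]
0 0.245 [0.439, -0.077, 0.19] [ 0.337  0.773 -0.333  2.218  0.923  0.29   1.008]
0 0.245 [0.56, -0.055, 0.19] [ 0.155  0.826 -0.167  1.906  0.296  0.434  1.587]
0 0.245 [0.464, 0.141, 0.29] [-0.276  0.579 -0.111  2.075  0.129  0.493  1.333]
0 0.245 [0.65, 0.19, 0.425] [-0.268  0.653 -
[... 1667 characters left out ...]
6]
1 0.245 [0.54, -0.3, 0.4] [-0.093  0.808  1.04   1.634 -0.752  1.149 -0.187]
1 0.245 [0.5, 0.14, 0.5] [-0.857  0.421  0.777  1.759 -0.328  1.096 -1.298]
1 0.55 [0.545, 0.139, 0.4] [-0.697  0.578  0.624  1.783 -0.415  0.915 -0.912]
1 0.55 [0.439, -0.077, 0.19] [-0.153  0.802  0.396  2.231 -1.096  0.317  0.184]
1 0.55 [0.56, -0.055, 0.19] [-0.187  0.862  0.373  1.916 -0.638  0.484 -0.377]
1 0.55 [0.464, 0.141, 0.29] [-0.674  0.63   0.479  2.086 -0.547  0.549 -0.818]
1 0.55 [0.65, 0.19, 0.425] [-0.653  0.723  0.619  1.419 -0.437  1.138 -0.99 ]
1 0.55 [0.54, -0.3, 0.4] [-0.073  0.783  0.987  1.634 -0.711  1.123  0.083]
1 0.55 [0.5, 0.14, 0.5] [-0.804  0.401  0.688  1.757 -0.284  1.085 -1.041]
```

```bash
cat >> h.py <<'E'
def fray(c,u,v):
    du,dv=(u-c['cx'])/c['fx'],(v-c['cy'])/c['fy']; r=np.hypot(du,dv); s=np.where(r>1e-9,np.sin(r)/np.maximum(r,1e-9),1.)
    return np.stack([du*s,dv*s,np.cos(r)],-1)
def wcloud(c,d):
    v,u=np.mgrid[0:420,0:560].astype(float); r=fray(c,u,v); P=r/np.maximum(r[...,2:],1e-6)*d[...,None]
    return P@c['T'][:3,:3].T+c['T'][:3,3]
def watz(c,u,v,z):
    r=fray(c,np.asarray(u,float),np.asarray(v,float))@c['T'][:3,:3].T; o=c['T'][:3,3]
    return o+r*((z-o[2])/r[...,2])[...,None]
def wproj(c,X):
    p=(np.asarray(X)-c['T'][:3,3])@c['T'][:3,:3]; th=np.arctan2(np.hypot(p[...,0],p[...,1]),p[...,2]); ph=np.arctan2(p[...,1],p[...,0])
    return np.stack([c['cx']+c['fx']*th*np.cos(ph),c['cy']+c['fy']*th*np.sin(ph)],-1)
def shot(n):
    c=camera_params('wrist'); im,d=get_image('wrist'); save(n+'.png',im); np.savez('pics/'+n+'.npz',im=im,d=d,**c); return c,im,d
E
python3 - <<'E'
from h import *
np.set_printoptions(precision=4,suppress=True)
goto([.5,.15,.47],Rd(.4)); c,im,d=shot('w1')
for t in ('scraper_grip','flap_bar','flap_hinge'):
    for r in pinpoint(t,'wrist'): print(t,r['confidence'],r['point'][0]*560,r['point'][1]*420)
goto([.53,-.06,.42],Rd(.19)); c,im,d=shot('w2')
for t in ('holder_home','holder'):
    for r in pinpoint(t,'wrist'): print(t,r['confidence'],r['point'][0]*560,r['point'][1]*420)
print(get_time())
E
```

```text
scraper_grip 0.92 245.61599999999999 253.38599999999997
scraper_grip 0.63 179.816 368.382
scraper_grip 0.35 133.392 162.792
flap_bar 0.58 287.50399999999996 161.49
flap_hinge 0.64 263.592 296.184
holder_home 0.85 277.984 214.116
holder 0.82 277.2 204.204
4.225
```

View pics/w1.png

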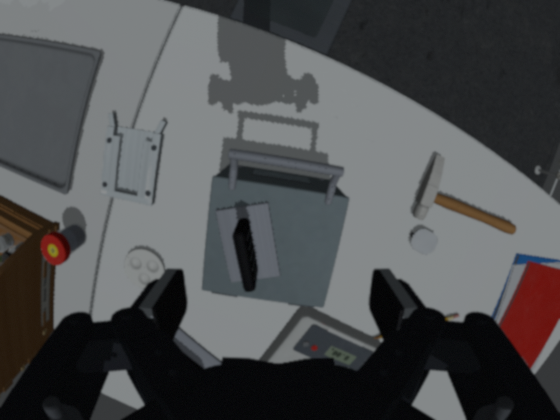

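View pics/w2.png

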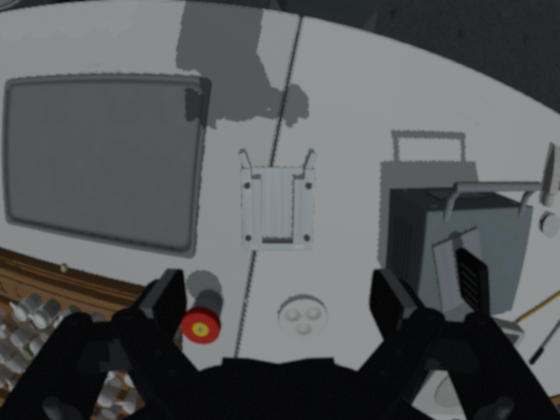

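```bash
python3 - <<'E'
from h import *
a=np.load('pics/w1.npz')['im'];b=np.load('pics/w2.npz')['im']
f=lambda x:cv2.convertScaleAbs(cv2.resize(x,None,fx=4,fy=4,interpolation=cv2.INTER_CUBIC),alpha=1.7,beta=10)
save('w1c.png',f(a[145:295,195:355])); save('w2c.png',f(b[140:260,210:350]))
E
```

```text
(no output)
```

View pics/w1c.png

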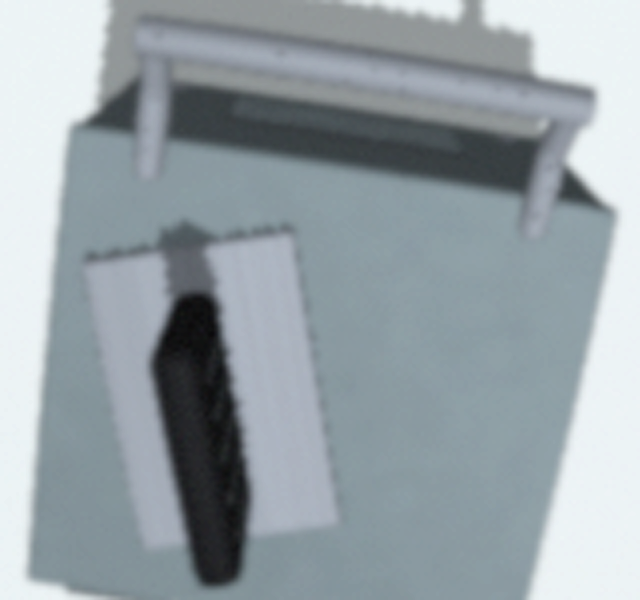

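View pics/w2c.png

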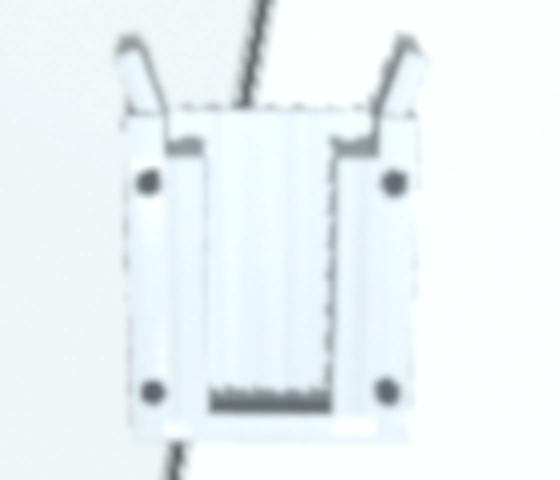

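```bash
python3 - <<'E'
from h import *
np.set_printoptions(precision=4,suppress=True)
def L(n): z=np.load(f'pics/{n}.npz'); return {k:z[k] for k in z}
c=L('w1')
def pts(c,l,off,z): a=np.array(l,float)/4+np.array(off)-.375; return watz(c,a[:,0],a[:,1],z)[:,:2]
b=pts(c,[(85,258),(292,228),(338,522),(148,550)],(195,145),.116); print('blade',b,b.mean(0),[np.linalg.norm(b[i]-b[(i+1)%4]) for i in range(4)]); 
e=(b[2]+b[3]-b[0]-b[1])/2; print('yaw x',np.arctan2(e[1],e[0])); e=b[0]-b[1]; print('yaw y',np.arctan2(-e[0],e[1]), )
br=pts(c,[(138,37),(595,103)],(195,145),.136); print('bar',br,br.mean(0),np.linalg.norm(br[0]-br[1])); e=br[1]-br[0]; print('yaw',np.arctan2(-e[0],e[1]))
fe=pts(c,[(75,127),(615,213)],(195,145),.112); print('flap near',fe,fe.mean(0),np.linalg.norm(fe[0]-fe[1])); e=fe[1]-fe[0]; print('yaw',np.arctan2(-e[0],e[1]))
P=wcloud(c,c['d']); 
g=P[(P[...,2]>.135)&(P[...,2]<.2)&(P[...,0]>.49)&(P[...,0]<.62)&(P[...,1]>.08)&(P[...,1]<.2)]
print('grip top',len(g),g[g[:,2]>.163].mean(0),cv2.minAreaRect((g[g[:,2]>.163][:,:2]*1000).astype(np.float32)), 'zmax',np.percentile(g[:,2],95))
c=L('w2')
h=pts(c,[(148,182),(394,182),(152,390),(387,390)],(210,140),.015); print('bolts',h,h.mean(0)); e=h[2]+h[3]-h[0]-h[1]; print('yaw',np.arctan2(e[1],e[0])); e=h[1]+h[3]-h[0]-h[2]; print(np.arctan2(-e[0],e[1]))
o=pts(c,[(124,112),(419,113),(130,440),(409,440)],(210,140),.015); print('outer',o,o.mean(0)); e=o[2]+o[3]-o[0]-o[1]; print('yaw',np.arctan2(e[1],e[0]),np.linalg.norm(e)/2); e=o[1]+o[3]-o[0]-o[2]; print(np.arctan2(-e[0],e[1]),np.linalg.norm(e)/2)
E
```

```text
blade [[0.5379 0.0972]
 [0.5095 0.1439]
 [0.5814 0.1873]
 [0.6108 0.1419]] [0.5599 0.1426] [np.float64(0.05460793230558588), np.float64(0.08395117600038955), np.float64(0.054102799943096004), np.float64(0.08553041907324442)]
yaw x 0.5463973293419643
yaw y -2.596398375810909
bar [[0.4764 0.0916]
 [0.4484 0.197 ]] [0.4624 0.1443] 0.10912071926053954
yaw 0.2595458885599347
flap near [[0.5074 0.0822]
 [0.4735 0.2203]] [0.4905 0.1512] 0.14212429078487038
yaw 0.24117796001512337
grip top 1133 [0.5571 0.1414 0.1684] ((559.2470092773438, 141.82791137695312), (61.543174743652344, 12.516290664672852), 31.452611923217773) zmax 0.16992823548153502
bolts [[ 0.536  -0.0938]
 [ 0.5221 -0.0229]
 [ 0.5995 -0.0818]
 [ 0.5857 -0.0111]] [ 0.5608 -0.0524]
yaw 0.18529080280882637
0.19258803107405612
outer [[ 0.5168 -0.1042]
 [ 0.5007 -0.02  ]
 [ 0.6172 -0.0859]
 [ 0.6005 -0.0007]] [ 0.5588 -0.0527]
yaw 0.1863634035116947 0.10186162303292465
0.19091847873131518 0.08627525240065617
```

```bash
python3 - <<'E'
from h import *
np.set_printoptions(precision=4,suppress=True)
R=Rd(.548)
goto([.5593,.142,.37],R); set_gripper(.05)
move_straight([.5593,.142,.304],.15,guard=15); print(get_tool_pos())
set_gripper(0); print(get_gripper_width(),get_contact_force())
move_straight([.5593,.142,.36],.1); c,im,d=shot('w3')
print(get_gripper_width(),get_contact_force(),get_time())
E
```

```text
[0.5596 0.1421 0.3043]
0.01124057412153322 [-1.2863 -0.7727  5.7503]
0.011243846831451788 [ 0.4851  0.2127 -1.0757] 7.2917
```

View pics/w3.png

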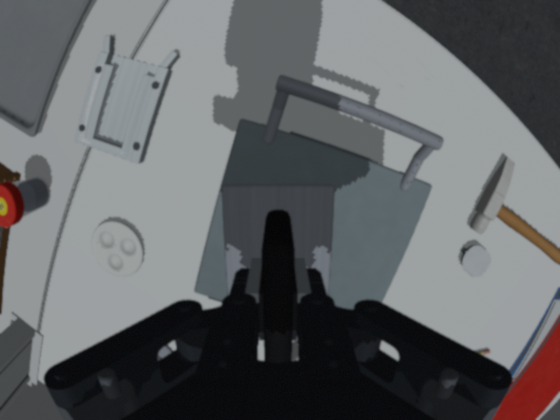

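```bash
python3 - <<'E'
from h import *
np.set_printoptions(precision=4,suppress=True)
z=np.load('pics/w3.npz'); c={k:z[k] for k in z}
R=get_eef_rot();p=get_tool_pos();print(p)
q=watz(c,[222,335],[186,185.5],.1720); t=(q-p)@R; print(t)
P=wcloud(c,c['d']); print(P[190:215,230:260,2].mean(), P[195:215,300:325,2].mean(),P[190:215,230:260].mean((0,1)))
E
```

```text
[0.5589 0.1419 0.3592]
[[ 0.0412 -0.0277  0.1873]
 [ 0.0415  0.0283  0.1873]]
0.174106042842869 0.1748071704708906 [0.5386 0.1103 0.1741]
```

```bash
cat >> h.py <<'E'
HO=np.array([.558,-.053]); HY=.189; hx=np.array([np.cos(HY),np.sin(HY)]); hy=np.array([-hx[1],hx[0]])
def hp(x,y,z): return np.r_[HO+hx*x+hy*y,z]
E
python3 - <<'E'
from h import *
np.set_printoptions(precision=4,suppress=True)
R=Rd(HY)
print([inverse_kinematics(hp(x,0,z),R) for x,z in ((-.125,.1963),(-.125,.25),(0,.197))])
move_straight([.5593,.142,.42],.25)
goto(hp(-.125,0,.30),R)
move_straight(hp(-.125,0,.198),.15,guard=15); print(get_tool_pos(),get_contact_force())
c,im,d=shot('w4'); im,d=get_image('scene'); save('s4.png',cv2.resize(im[180:330,180:400],None,fx=3.5,fy=3.5)); print(get_time())
E
```

```text
[array([ 0.3374,  0.7574, -0.3327,  2.2271,  0.8962,  0.2914,  0.9762]), array([ 0.131 ,  0.6212, -0.0296,  2.2126,  0.0568,  0.3085,  1.8126]), array([ 0.0579,  0.8078, -0.0207,  1.9137,  0.0366,  0.4204,  1.77  ])]Traceback (most recent call last):
  File "<stdin>", line 7, in <module>
station.MotionError: the arm cannot follow that straight line within its joint ranges
```

```bash
python3 - <<'E'
from h import *
np.set_printoptions(precision=4,suppress=True)
R=Rd(HY)
print(get_tool_pos())
q=inverse_kinematics(hp(-.122,0,.198),R); print(get_joint_pos(),q)
movej(q); print(get_tool_pos(),get_contact_force(), get_eef_rot())
c,im,d=shot('w4'); im,d=get_image('scene'); save('s4.png',cv2.resize(im[180:330,180:400],None,fx=3.5,fy=3.5)); print(get_time())
E
```

```text
[ 0.4364 -0.0756  0.3001]
[ 0.1231  0.519  -0.0207  2.1775  0.0221  0.4435  1.847 ] [ 0.3351  0.7547 -0.3325  2.2193  0.868   0.2974  1.0027]
[ 0.4389 -0.0755  0.1983] [ 0.9034  0.7404 -0.726 ] [[-0.982  -0.1887  0.0011]
 [-0.1887  0.982  -0.0003]
 [-0.001  -0.0005 -1.    ]]
9.6833
```

View pics/w4.png

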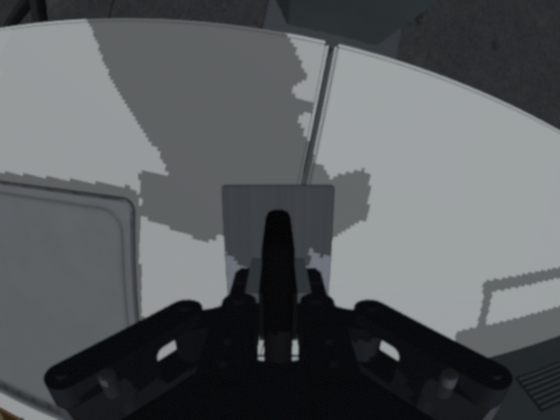

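View pics/s4.png

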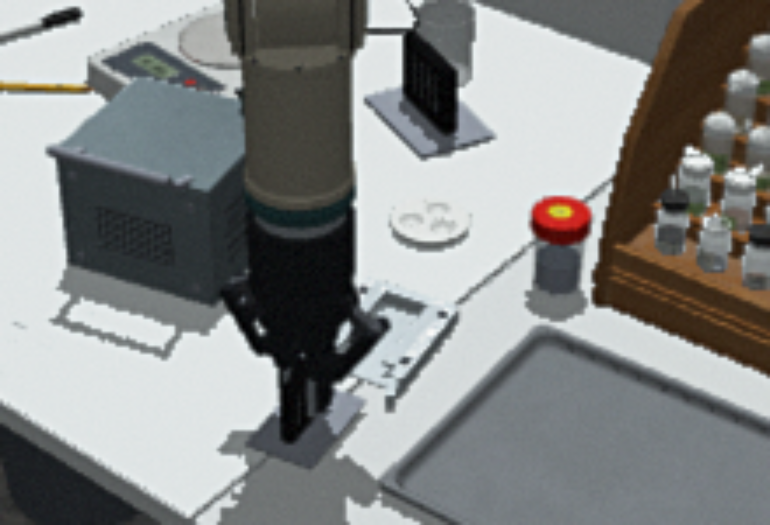

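```bash
python3 - <<'E'
from h import *
np.set_printoptions(precision=4,suppress=True)
def rep(s): 
    p=get_tool_pos(); print(s,p,'h',(p[:2]-HO)@hx,(p[:2]-HO)@hy,get_contact_force(),get_gripper_width(),get_time())
try:
    for x in (-.06,-.01,.006):
        g=move_straight(hp(x,0,.1965),.06,guard=12); rep(g)
        if g: break
except MotionError as e: print(e)
E
```

```text
False [ 0.4986 -0.0644  0.1964] h -0.06048710585098535 -4.059394269604386e-05 [-0.3224 -0.7377 -0.2647] 0.011459159463786447 10.8667
False [ 0.5477 -0.055   0.1964] h -0.010470291366121124 -5.695665471628957e-05 [ 0.1526  0.1383 -0.5214] 0.011138788261245165 11.85
True [ 0.5602 -0.0527  0.1957] h 0.002247464424964066 -0.0001130998234909445 [-0.0079 -0.2741 -0.1838] 0.0112339292227087 12.1417
```

```bash
python3 - <<'E'
from h import *
np.set_printoptions(precision=4,suppress=True)
def rep(s): 
    p=get_tool_pos(); print(s,p,'h',(p[:2]-HO)@hx,(p[:2]-HO)@hy,get_contact_force(),get_gripper_width(),get_time())
g=move_straight(hp(.008,0,.1955),.03,guard=15); rep(g)
p=get_tool_pos()
set_gripper(.036); rep('open'); 
move_straight([p[0],p[1],.30],.2); goto(hp(-.03,0,.42),Rd(HY)); c,im,d=shot('w5'); im,d=get_image('top'); save('t5.png',cv2.resize(im[200:310,190:350],None,fx=4,fy=4)); print(get_time())
E
```

```text
False [ 0.5626 -0.0523  0.1946] h 0.004685258144787726 -0.0001918382222900851 [-8.8874 -1.2399  3.9277] 0.011300691113808738 12.5167
open [ 0.5665 -0.0514  0.1957] h 0.008646841015581237 7.037381541780136e-06 [ 1.0342 -0.5279  0.2659] 0.03617746088901261 12.875
14.2167
```

View pics/w5.png

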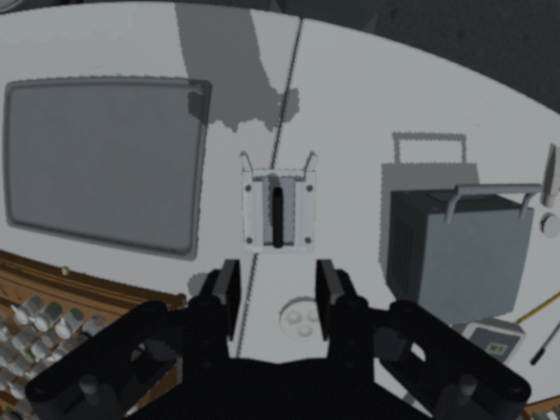

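```bash
python3 - <<'E'
from h import *
np.set_printoptions(precision=4,suppress=True)
z=np.load('pics/w5.npz'); c={k:z[k] for k in z}
save('w5c.png',cv2.convertScaleAbs(cv2.resize(c['im'][145:265,225:335],None,fx=5,fy=5,interpolation=cv2.INTER_CUBIC),alpha=1.5))
P=wcloud(c,c['d'])
m=(P[...,2]>.045)&(P[...,2]<.07)&(np.hypot(P[...,0]-.56,P[...,1]+.05)<.06)
r=cv2.minAreaRect((P[m][:,:2]*1000).astype(np.float32)); print(m.sum(),r,P[m].mean(0)); q=np.array(r[0])/1000-HO; print(q@hx,q@hy)
E
```

```text
605 ((558.457275390625, -53.67743682861328), (61.11069107055664, 12.088051795959473), 10.613877296447754) [ 0.5569 -0.0545  0.0553]
0.0003218578450215083 -0.0007512848775470542
```

View pics/w5c.png

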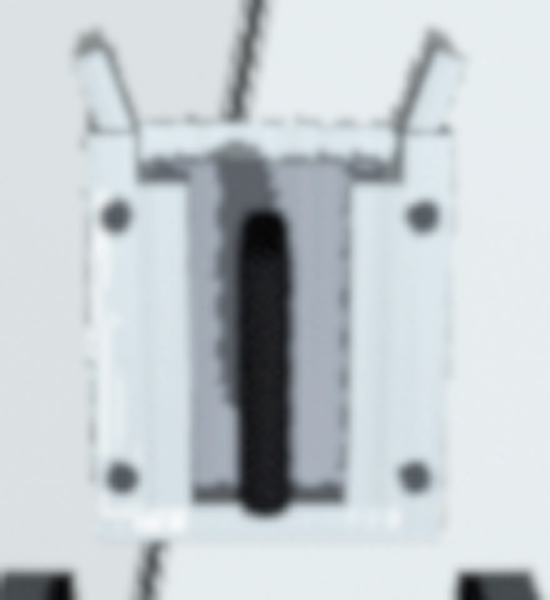

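```bash
cat >> h.py <<'E'
GY=.244; gx=np.array([np.cos(GY),np.sin(GY)]); gy=np.array([-gx[1],gx[0]]); HG=np.array([.6176,.1828])
def bar(phi,dz=.155):
    a=phi+.1611; return np.r_[HG-gx*.1621*np.cos(a), .109+.1621*np.sin(a)+dz]
E
python3 - <<'E'
from h import *
np.set_printoptions(precision=3,suppress=True)
for th in (GY-np.pi/2,GY+np.pi/2):
    print([inverse_kinematics(bar(f,.158),Rd(th)) for f in (0,.5,1,1.75)])
th=GY-np.pi/2
goto(bar(0,.24),Rd(th)); set_gripper(.045)
c,im,d=shot('w6'); print(get_tool_pos(),get_time())
E
```

```text
[array([-0.192,  0.581, -0.243,  2.072,  0.27 ,  0.518, -0.389]), array([-0.137,  0.504, -0.312,  1.924,  0.22 ,  0.747, -0.331]), array([-0.131,  0.529, -0.324,  1.7  ,  0.2  ,  0.944, -0.287]), array([-0.172,  0.703, -0.288,  1.339,  0.204,  1.128, -0.239])]
[array([ 0.253,  0.758, -0.959,  2.06 ,  0.891,  0.81 ,  2.13 ]), array([ 0.325,  0.719, -1.096,  1.911,  0.766,  1.006,  2.264]), array([ 0.303,  0.751, -1.133,  1.688,  0.729,  1.188,  2.366]), array([ 0.18 ,  0.905, -1.105,  1.327,  0.798,  1.376,  2.481])]
[0.462 0.144 0.375] 16.05
```

View pics/w6.png

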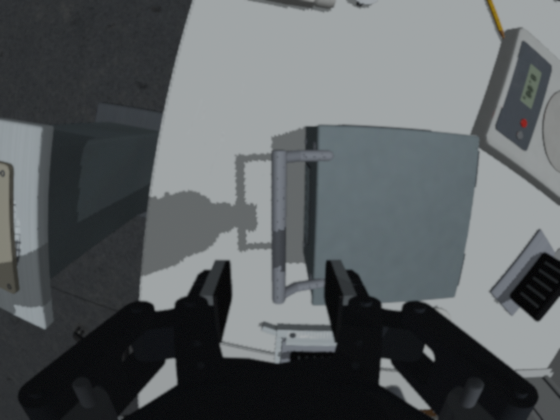

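The bar runs vertically at about column 279, rows 155–300. It is parallel to the pads and centred between them (222 and 340), so I pinch it and swing.

```bash
python3 - <<'E'
from h import *
np.set_printoptions(precision=4,suppress=True)
dz=.158
g=move_straight(bar(0,dz),.12,guard=15); print(g,get_tool_pos())
set_gripper(0); print('w',get_gripper_width(),get_contact_force(),get_time())
for f in np.linspace(0,1.74,12)[1:]:
    g=move_straight(bar(f,dz),.12,guard=35)
    print(round(f,2),g,get_contact_force(),round(get_gripper_width(),4))
    if g: break
im,d=get_image('scene'); save('s7.png',im); print(get_tool_pos(),get_time())
E
```

```text
False [0.4626 0.1443 0.2934]
w 0.007740432642085382 [ 0.0525 -0.51    6.057 ] 17.3083
0.16 False [0.2051 0.1245 0.3053] 0.0077
0.32 False [-1.0673  0.9343 -0.0977] 0.0079
0.47 False [-5.6644 -0.0429  2.3265] 0.0072
0.63 False [-8.4247 -1.2865  7.2847] 0.0074
0.79 False [-13.9498  -2.9873  17.5052] 0.0076
0.95 False [-10.6755  -4.1884  21.5983] 0.0077
1.11 False [-6.2551 -1.7829 17.9601] 0.0073
1.27 False [-2.4991 -1.8359 12.4391] 0.0074
1.42 False [1.6539 0.2146 4.0124] 0.008
1.58 False [1.8205 0.0293 2.9161] 0.0078
1.74 False [ 1.1801 -1.2989  1.3976] 0.0074
[0.6684 0.1952 0.4201] 21.3917
```

View pics/s7.png

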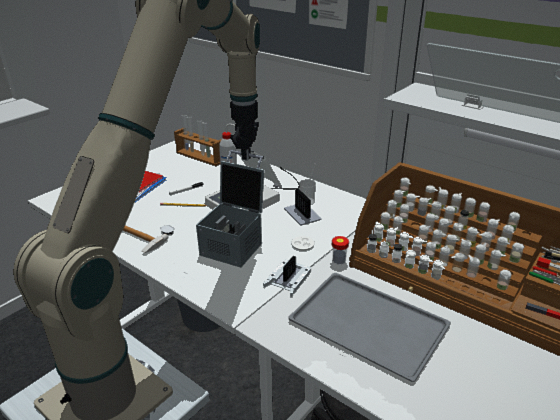

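The flap stands up at (241,187), still held at its bar. I release it, retreat and look inside.

```bash
python3 - <<'E'
from h import *
np.set_printoptions(precision=4,suppress=True)
p=get_tool_pos()
set_gripper(.045); move_straight([p[0],p[1],.49],.2)
HC=HG-gx*.066
q=np.r_[HC-gx*.03,.46]; 
goto(q,Rd(GY)); c,im,d=shot('w8'); im,d=get_image('scene'); save('s8.png',cv2.resize(im[140:300,160:340],None,fx=4,fy=4)); np.savez('pics/scene8.npz',im=im,d=d)
for t in ('filter_tab','blank_tab'):
    for r in pinpoint(t,'wrist'): print(t,r['confidence'],r['point'][0]*560,r['point'][1]*420)
print(get_time())
E
```

```text
filter_tab 0.76 299.096 215.502
blank_tab 0.91 254.016 216.59400000000002
23.7333
```

View pics/w8.png

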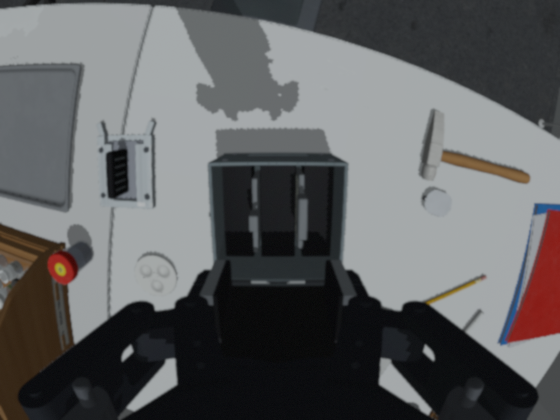

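View pics/s8.png

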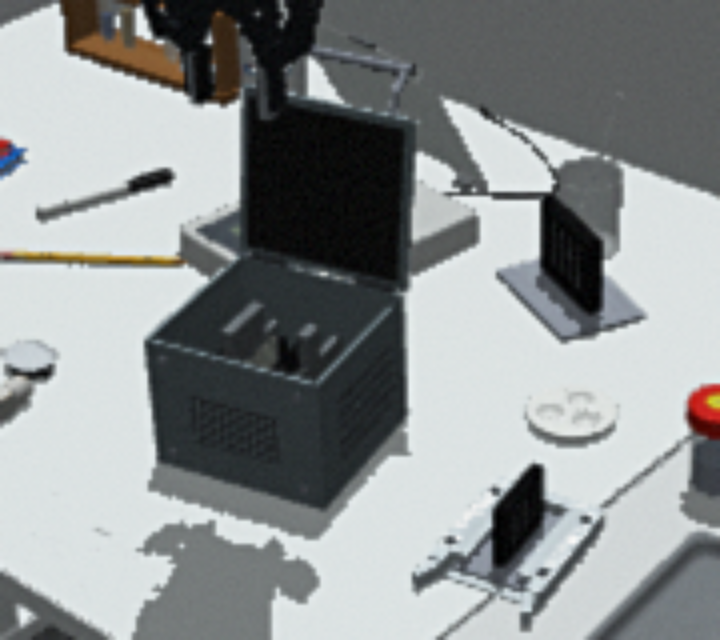

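```bash
python3 - <<'E'
from h import *
np.set_printoptions(precision=4,suppress=True)
z=np.load('pics/w8.npz'); c={k:z[k] for k in z}
save('w8c.png',cv2.convertScaleAbs(cv2.resize(c['im'][145:290,205:355],None,fx=4,fy=4,interpolation=cv2.INTER_CUBIC),alpha=2.2,beta=20))
P=wcloud(c,c['d']); HC=HG-gx*.066
q=(P[...,:2]-HC); X=q@gx; Y=q@gy
for s in (1,-1):
    m=(abs(X)<.055)&(abs(Y-s*.026)<.015)&(P[...,2]>.085)&(P[...,2]<.125)
    print(s,m.sum(),'X',X[m].min(),X[m].max(),'Y',np.percentile(Y[m],[5,50,95]),'z',np.percentile(P[...,2][m],[5,50,95]))
# flap angle from scene depth
z=np.load('pics/scene8.npz');P=cloud('scene',z['d']); q=P[...,:2]-HG; X=q@gx;Y=q@gy
m=(abs(X)<.1)&(abs(Y)<.06)&(P[...,2]>.13)&(P[...,2]<.23)
a=np.polyfit(P[...,2][m],X[m],1); print(m.sum(),'flap slope',a,'angle',np.pi/2+np.arctan(a[0]))
E
```

```text
1 449 X -0.026958984030213566 0.018027182372851013 Y [0.0201 0.0246 0.0294] z [0.0927 0.103  0.1043]
-1 193 X -0.008684855837665968 0.009217871713028467 Y [-0.0307 -0.0262 -0.0216] z [0.0892 0.1028 0.1043]
1147 flap slope [ 0.1668 -0.0194] angle 1.7360530205630564
```

View pics/w8c.png

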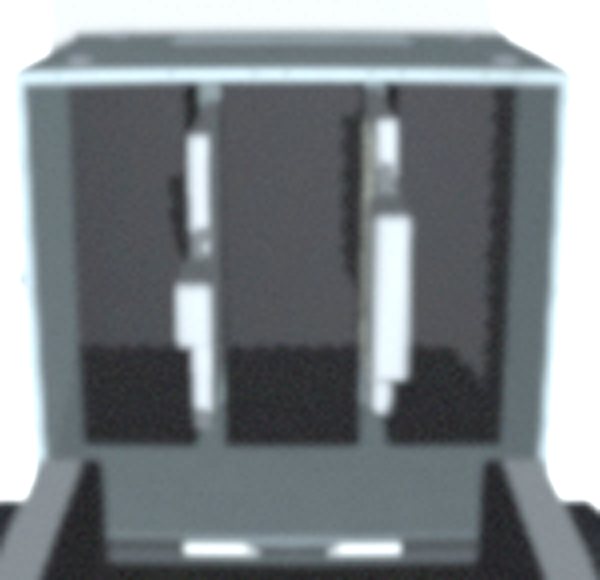

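```bash
python3 - <<'E'
from h import *
np.set_printoptions(precision=4,suppress=True)
HC=HG-gx*.066; xy=HC-gx*.0045+gy*.0253; R=Rd(GY)
set_gripper(.03)
goto(np.r_[xy,.33],R); print(get_tool_pos())
g=move_straight(np.r_[xy,.246],.1,guard=10); print(g,get_tool_pos(),get_contact_force())
if not g:
    set_gripper(0); print('w',get_gripper_width(),get_contact_force())
    g=move_straight(np.r_[xy,.29],.06,guard=20); print(g,get_contact_force(),get_gripper_width())
c,im,d=shot('w9'); im,d=get_image('scene'); save('s9.png',cv2.resize(im[140:300,160:340],None,fx=4,fy=4)); print(get_time())
E
```

```text
[0.5434 0.1906 0.3307]
False [0.5434 0.1905 0.2466] [ 0.5332 -0.267  -0.3466]
w 0.009159784394550344 [-0.0739 -0.0031  4.7847]
False [-1.0267 -0.9884 -1.6365] 0.008933180279730037
26.9167
```

View pics/w9.png

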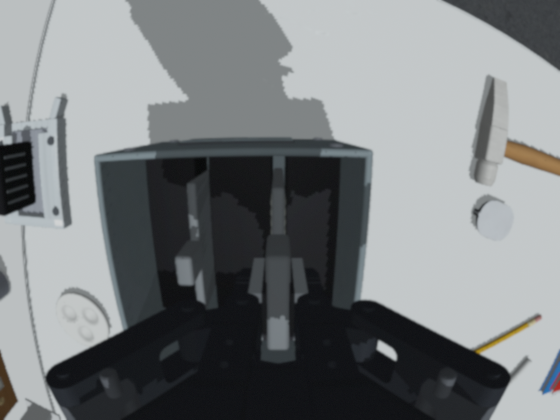

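View pics/s9.png

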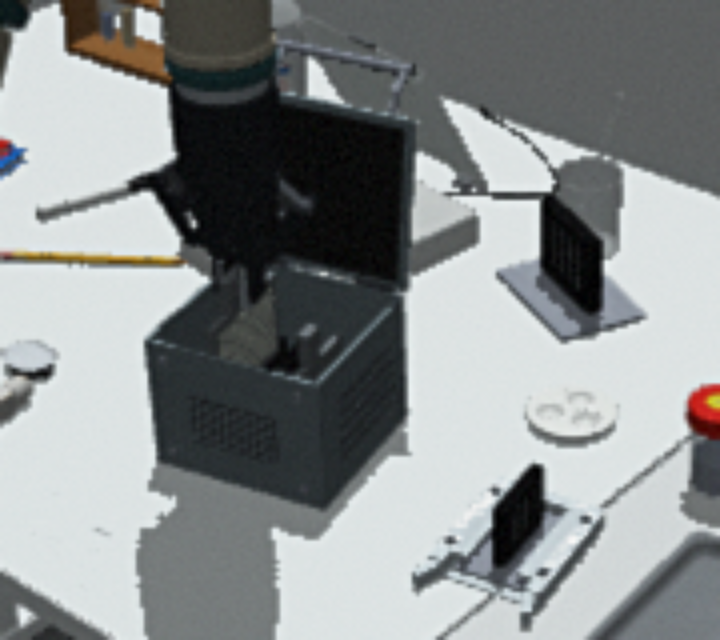

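The filter plate (pleats visible at (250,335) in the crop) is in the grip and rising. The blank stays put. I lift it out and carry it to the tray.

```bash
python3 - <<'E'
from h import *
np.set_printoptions(precision=4,suppress=True)
R=Rd(GY); p=get_tool_pos()
print(move_straight([p[0],p[1],.43],.12,guard=20)); hold(.3); print(get_contact_force(),get_gripper_width())
move_straight([.54,0.0,.43],.2); goto([.536,-.318,.43],R); move_straight([.536,-.318,.38],.1); hold(.5)
print(get_tool_pos(),get_contact_force(),get_gripper_width())
c,im,d=shot('w10'); im,d=get_image('scene'); save('s10.png',im); np.savez('pics/scene10.npz',im=im,d=d); im,d=get_image('top'); save('t10.png',im);np.savez('pics/top10.npz',im=im,d=d); print(get_time())
z=np.load('pics/scene10.npz');P=cloud('scene',z['d']); q=P[...,:2]-HG; X=q@gx;Y=q@gy
m=(abs(X)<.1)&(abs(Y)<.06)&(P[...,2]>.13)&(P[...,2]<.23)
a=np.polyfit(P[...,2][m],X[m],1); print(m.sum(),'flap angle',np.pi/2+np.arctan(a[0]))
E
```

```text
False
[ 0.3699  0.7208 -0.5792] 0.008847869519901446
[ 0.536  -0.3181  0.3801] [ 0.0633  0.5228 -0.856 ] 0.009134886422161417
32.1417
1176 flap angle 1.7335121970546403
```

View pics/s10.png

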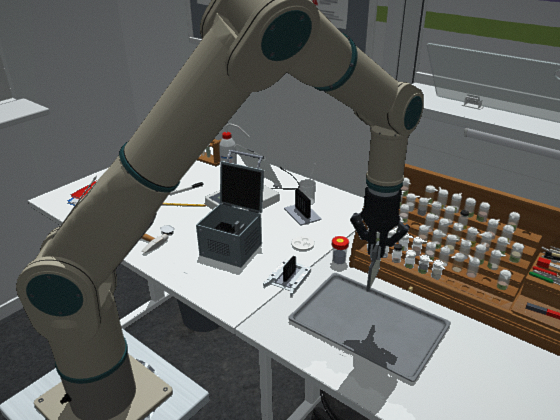

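View pics/t10.png

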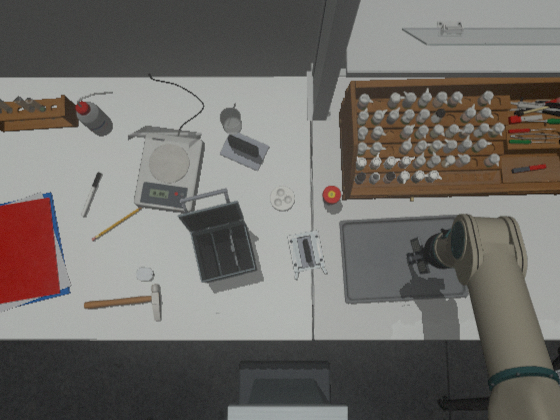

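View pics/w10.png

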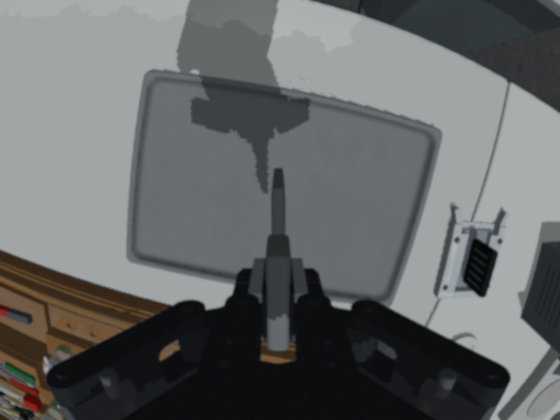

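The plate hangs upright over the middle of the tray at (375,265) in the scene view. The flap is open, the scraper is home, and the cup, spot plate and loupe have not moved. I hand the job in.

```bash
python3 -c "
from h import *
print(np.abs(get_qd()).max(),get_gripper_width()); finish_job(); print(get_time())"
```

```text
0.0010193267870859284 0.00914056749794224
the job is handed in; nothing more can be done
the job is handed in; nothing more can be done
```

I handed the job in with every step carried out, at about 32 s of the 72 s allowed. The system reports no verdict.

- **Scraper:** I took the smaller one off the flap, slid it into the holder until it met the end wall, and let go. The wrist camera then put it within about 1 mm of home.
- **Flap:** I swung it up by its bar and released it. The last camera check gave about 1.73 rad.
- **Filter plate:** The long tab was in the left (+y) slot. The plate was last seen upright over the middle of the tray, tab about 0.22 m above the table, gripper at 9 mm with the arm still.
- **Left in place:** The last pictures show the blank plate in its slot and the cup, spot plate and loupe where they began. I judged these by eye and did not measure them again.

**Went wrong or disagreed:**
- The straight descent in front of the holder was refused for joint range, so I lowered the scraper with a joint move instead.
- The end wall stopped the scraper 2–5 mm beyond the position I had calculated. The wrist camera's reading of home afterwards did not show that difference.
- The tool force reached about 24 N partway through the flap swing.

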